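Take the flat battery out of the sweet-shop scale

ROBOT

A 6-joint arm with a two-finger parallel gripper is mounted at the origin on the work surface. World frame = base frame: x ahead of the robot, y to its left, z up, the work surface at z = 0. Lengths are in m, angles in degrees, forces in N, time in s.
With the tool pointing down it reaches from about 0.3 to 0.75 m from the base axis. Payload 8.5 kg.
Tool frame: the origin (TCP) lies midway between the tips of the shut fingers; the grasp point (between the pads) lies 19 mm behind it (env.tcp_to_grasp is the z of the grasp point in the tool frame, in m); z points along the fingers, y is the line along which they close (so a half turn about z gives the same grasp; the last joint's range is limited). The gripper opens to 85 mm and grips with 20 to 120 N. Pads are 22 mm wide; open, the fingers measure 114 mm over their backs; the gripper's body (76 mm by 85 mm) begins 54 mm behind the grasp point. The pads swing forward as they close: fully open they stand 13 mm farther back than shut.
Start: joints at [-81.606, 21.807, 74.336, -0, 83.858, -12.336], TCP at [0.195, -0.514, 0.231] pointing down, gripper open.
Joint ranges: [-178.18, 178.18], [-50.72, 133.34], [12.68, 142.11], [-81.47, 261.47], [9.98, 163.14], [-165.26, 165.26]. Speed limits (degrees/s): [136.94, 136.94, 180, 180, 180, 180].

INTERFACE

Orientations are given as a 3x3 rotation matrix whose columns are the frame's x, y, z axes.
In Python, from rig import env, imaging, job, models gives the robot as it stands. The module is installed in compiled form; this text tells all that it offers.
- The arm moves only by the tool jog_arm, never from a script. Its argument "plan" is text: rows parted by semicolons, each of 7 numbers parted by spaces: the turn, a rotation vector about the tool's x, y, z in degrees, then the shift along the tool's x, y, z in cm, then the closure in counts, from 0 (fully open) to 255 (shut). In form: rx ry rz x y z claw; .... A call has 1 to 10 rows; each row shifts and turns the commanded pose from where the row before left it, along the tool's axes as they then stand; what a row does not reach is not made up. A row lasts 1/12 s, in which the tool goes at most 41.7 mm and 7.16 degrees, less where a joint would pass 70% of its speed; a pose out of reach is approached as far as the arm can. A call with a gripper value outside its range is refused whole. The fingers move at their own pace and stop on an object; "grip_force" is the grip in N (left out, the last holds). Time passes only in rows, so rows that do not move let the fingers close. It gives the time, the measured TCP pose, the force, the opening and the grip force at its end, in the units of the state.
- env.observe(): the state, without advancing time (a new reading comes with each control period).
- imaging.get_image(name): name is "scene" or "top"; returns a dict with "pixels" (420x560x3 uint8, red, green, blue), "depth" (420x560 float32, m along the optical axis (not along the pixel's ray), 0 where there is no reading), "fov_y" (degrees; the focal length in pixels is half the picture's height over the tangent of half this angle, whatever the lens; pixels are square), "cx", "cy" (the principal point, pixels), "distortion" ([k1, k2, p1, p2, k3] as OpenCV has them; the pictures are not rectified), "world_from_camera" (4x4, takes a point from camera to world coordinates). Camera axes: x right, y down, z forward; pixel columns grow to the right and rows downward; lengths in m; the calibration is good to about 2 mm. A picture is of the moment at which its call begins.
- job.close_job(): hands the job in; it is judged then, once.
Trained networks look in the newest picture that a camera, given by its name, has taken for a name from the list of things; names that differ only in an ending like _2 or _b are one class to them, and where a whole thing is asked for, a point or a joint stands for the part that bears it (a point fixed in the world has none). Each returns a list of dicts, best first, with "confidence" (0 to 1); they miss things now and then, are a little off and sometimes report something else, mostly with a low value. They report only what shows in the picture. A call takes as long as a camera call. They do not tell look-alikes from the thing itself.
- models.outline_of(camera, query): "region" (420x560 bool, what is visible of it) and "bbox" ([centre column, centre row, width, height] in pixels, round what is visible of it).
- models.tip_of(camera, query): "at" ([column, row] in pixels: a listed point, or the origin of a listed thing).
The state is a dict: "time_s": time; "q": joint angles; "qvel": joint speeds; "joint_efforts": joint torques, N m; "position": TCP position; "tool_rot": TCP orientation; "ft_force": force on the tool from outside, world axes, zero at the start; "wrist_torque": the same for the moment, N m; "grip_width": finger opening in m; "gripper_force": force on a finger pad.
Only numpy, scipy, OpenCV 4.12 (cv2) and the standard library are available. Lean on these libraries where they do the work, as an engineer would, in place of code of your own. Each camera call takes 0.05 s, during which the arm holds its last target. There are 200 camera calls.

TASK

The counter scale's battery is flat. Slide the orange thumb latch sideways so that the grey spring cover pops open, lift the yellow battery pack out of the bay and lay it flat in the blue charging tray without dropping it. Leave the cover standing open, and do not disturb the clay cups, the jar or the steel tumbler.

Things in the scene. Friction and masses are not known exactly. Their poses are not given: they have to be found in the camera images.
- scale: White counter scale, fixed, 320 mm deep, 240 wide, steel pan at the back (top at 155). Origin on the table; x to its back (away from the robot at yaw 0), y to its left, z up. Its front deck rises to the back at 35 deg: slope u = (cos35, 0, sin35), outward normal n = (-sin35, 0, cos35) here. Middle of the battery bay's mouth: (-0.048, 0, 0.0874) m; the deck runs from 105 mm below it to 75 above.
- cover (a joint): Angle of the grey battery cover, rad: 0 shut, 1.75 open at its stop. Hinged along its upper edge; a weak spring (0.27 N m shut, 0.13 open) throws it open once the latch is clear. Open, it leans 25 deg from vertical over the bay towards the robot, so reach in about square to the deck. Plate 132 (y) x 116 x 4 mm; a 20 mm wide tab on its lower edge lies under the latch tongue.
- cover_hinge (a point): Middle of the cover's hinge line, 60 mm up the slope from the middle of the bay mouth; its x axis points from the cover's free edge to its hinge, y is the hinge axis, z is the cover's outer normal
- cover_edge (a point): Middle of the cover's lower, free edge (moves with it); 119 mm from the hinge line
- latch (a joint): Travel of the thumb latch, m: 0 locked, 0.018 at its stop. It slides towards the scale's +y (its left). The cover comes free from 0.010 on. A spring (1.5 N at 0, 3.6 N at the stop) returns it to 0 when let go.
- latch_top (a point): Middle of the top of the orange thumb latch on the deck below the cover: 36 mm along y, 20 along the slope, top 18 mm above the deck, centre 84 mm down the slope from the bay mouth's middle. Axes: x up the slope, y the way it slides, z out of the deck. Free deck (over 60 mm) either side. The cover swings up in an arc of 133 mm about its hinge: an upright tool there stands in its way.
- bay (a point): Middle of the battery bay's floor, 44 mm below the bay's mouth along the deck's normal (axes: the scale's). The bay, square to the deck, is 126 mm across (y) and 114 along the slope, with 41 mm of finger room either side of the pack, but for 7 mm high, 4 mm thick rails 1.5 mm from the pack's sides, 32 to 48 mm from its middle along its length.
- pack_center (a point): Centre of the yellow battery pack with black ends: 100 mm (x) by 44 (y) by 38 (z), 0.2 to 0.4 kg, rigid. At the start it lies on the bay's floor against the lower wall, x up the slope, z out of the deck, its centre 25 mm below the bay's mouth and 6.5 mm down the slope from its middle. Take it by its 44 mm width.
- tray_blue: Blue charging tray, fixed, open: 168 mm (x) by 126 mm (y) outside, walls 24 mm high and 4 mm thick, inner floor 4 mm above the table. Origin: centre of its underside.
- tray_red: Red tray of the same shape and size, fixed, for other packs; the two trays may change places
- cups: Pile of upturned clay cups, loose, 80 mm wide, 107 mm high; origin: centre of its underside. Leave alone.
- jar: Glazed jar with a steel plate and a wooden churning stick on top, loose, 170 mm wide, 290 mm high; origin: centre of its underside. Leave alone.
- tumbler: Steel tumbler, loose, 68 mm wide, 100 mm high; origin: centre of its underside. Leave alone.
Things that resemble listed ones, but are neither listed nor needed, are in the scene too. Of the things like the tray_blue, leave any that is green; of the rest the larger one is meant.

How it is judged:
By the outcome, as a careful person would: the job done as asked, in the order asked, and still so for the second after the job is handed in, with the robot touching nothing.
It also fails if it takes over 59 s, if anything falls off the work surface, if the arm or the gripper's body presses on something with over 40 N, if the wrist force passes 120 N, or if a joint passes its speed limit or range.

## Working session

There is one attempt and no reset: what is moved stays moved. The work goes in short steps, Python scripts to look and compute and a tool call to move; the robot and the scene stay as the last step left them, time stands still between calls to the robot, and variables do not carry over. Pictures are saved under pics/ and viewed, at most 10 in all, crops included, and the job is handed in when it is done.

Besides the shell and the picture viewer there is one more tool, called after "Request:" in YAML: its name, and indented under it one key for each argument. jog_arm: Moves the arm, as the interface text tells. Its arguments: {"type":"object","properties":{"plan":{"type":"string"},"grip_force":{"type":"number"}},"required":["plan"]}

```bash
mkdir -p pics; cat > h.py <<'E'
import numpy as np, cv2
from rig import env, imaging, job, models
def K(im):
    f=im["pixels"].shape[0]/2/np.tan(np.radians(im["fov_y"]/2))
    return np.array([[f,0,im["cx"]],[0,f,im["cy"]],[0,0,1]])
def cloud(im):
    h,w=im["depth"].shape
    u,v=np.meshgrid(np.arange(w),np.arange(h))
    p=cv2.undistortPoints(np.stack([u,v],-1).reshape(-1,1,2).astype(np.float64),K(im),np.array(im["distortion"],float)).reshape(h,w,2)
    d=im["depth"][...,None]
    P=np.concatenate([p*d,d],-1); T=np.array(im["world_from_camera"])
    W=P@T[:3,:3].T+T[:3,3]; W[im["depth"]==0]=np.nan
    return W
def save(im,n): cv2.imwrite(n,cv2.cvtColor(im["pixels"],cv2.COLOR_RGB2BGR))
E
python3 - <<'E'
from h import *
for c in("scene","top"):
    im=imaging.get_image(c); save(im,f"pics/{c}0.png"); W=cloud(im); np.savez(f"{c}0.npz",W=W,p=im["pixels"])
    print(c,np.round(np.array(im["world_from_camera"])[:3,3],2))
    for q in("scale","latch","cover","tray_blue","tray_red","cups","jar","tumbler"):
        for o in models.outline_of(c,q)[:4]:
            r=o["region"]; print(q,round(o["confidence"],2),np.round(o["bbox"]),np.round(np.nanmedian(W[r],0),3),np.round(np.nanpercentile(W[r],2,axis=0),3),np.round(np.nanpercentile(W[r],98,axis=0),3))
    for q in("latch_top","cover_hinge","cover_edge","tray_blue","scale"):
        for o in models.tip_of(c,q)[:2]:
            a=np.round(o["at"]).astype(int); print("tip",q,round(o["confidence"],2),a,np.round(W[a[1],a[0]],4) if 0<=a[1]<420 and 0<=a[0]<560 else"")
s=env.observe(); print(s["position"],s["tool_rot"],s["ft_force"],env.tcp_to_grasp)
E
```

```text
scene [1.45 0.18 0.86]
scale 0.7 [233. 312. 169. 141.] [ 0.817 -0.039  0.143] [ 0.579 -0.183  0.003] [0.879 0.087 0.156]
latch 0.59 [272. 248.  14.   8.] [ 0.551 -0.017  0.058] [ 0.54  -0.035  0.049] [ 0.563 -0.002  0.062]
cover 0.19 [234. 311. 165. 142.] [ 0.819 -0.038  0.143] [ 0.588 -0.179  0.009] [0.879 0.086 0.156]
tray_blue 0.93 [414. 246.  61.  55.] [0.414 0.321 0.007] [0.341 0.26  0.002] [0.521 0.388 0.027]
tray_blue 0.8 [340. 230.  47.  41.] [0.385 0.136 0.006] [0.318 0.083 0.002] [0.46  0.189 0.021]
tray_blue 0.58 [401. 194.  46.  43.] [0.179 0.303 0.008] [0.097 0.237 0.003] [0.272 0.365 0.028]
tray_red 0.76 [178. 223.  68.  52.] [ 0.434 -0.32   0.007] [ 0.349 -0.386  0.002] [ 0.528 -0.247  0.027]
cups 0.64 [420. 327.  40.  56.] [0.757 0.322 0.068] [0.713 0.289 0.003] [0.772 0.361 0.109]
jar 0.87 [110. 247.  81. 112.] [ 0.718 -0.353  0.145] [ 0.618 -0.439  0.031] [ 0.769 -0.289  0.277]
tumbler 0.97 [440. 274.  37.  50.] [0.6   0.369 0.07 ] [0.549 0.339 0.005] [0.612 0.399 0.102]
tip latch_top 0.69 [415 247] [0.4302 0.3291 0.0071]
tip latch_top 0.59 [271 247] [ 0.5533 -0.023
[... 1420 characters left out ...]
.613 -0.446  0.032] [ 0.766 -0.291  0.282]
tumbler 0.61 [153. 168.  25.  22.] [0.583 0.377 0.055] [ 0.547  0.335 -0.002] [0.609 0.398 0.102]
tip latch_top 0.56 [279 183] [ 0.5389 -0.0233  0.0462]
tip cover_hinge 0.75 [284 135] [ 0.6728 -0.0369  0.1211]
tip cover_edge 0.89 [279 172] [ 0.5707 -0.023   0.0634]
tip tray_blue 0.78 [174 300] [0.172  0.3036 0.0027]
tip tray_blue 0.62 [167 219] [0.4267 0.3345 0.0034]
tip scale 0.8 [285 148] [ 0.6369 -0.0405  0.1046]
[ 0.19466515 -0.51439301  0.23130719] [[ 9.35247362e-01  3.53994874e-01 -2.22613865e-05]
 [ 3.53994874e-01 -9.35247362e-01 -1.46557445e-05]
 [-2.60079615e-05  5.82632969e-06 -1.00000000e+00]] [-0.2328435  -1.0717369   0.10998108] -0.0187
```

View pics/scene0.png

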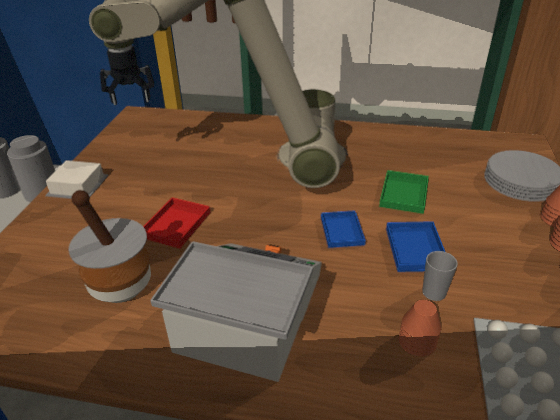

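View pics/top0.png

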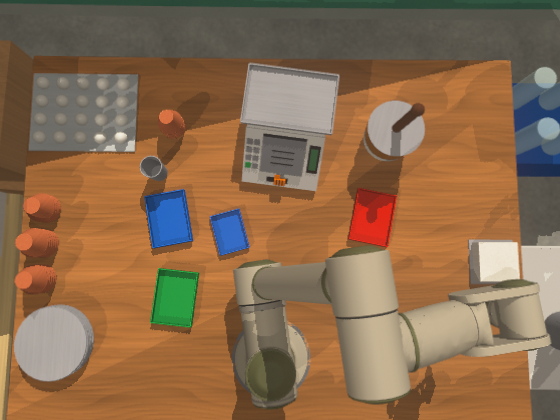

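The scene picture shows the scale at about (235,310) with the orange latch at (272,248), the jar at (110,250), the tumbler at (438,275) and the cups at (420,325).

In the top picture the tray candidates are the large blue one at (169,220), a small blue one at (231,233), a green one at (175,298) and the red one at (372,218). The large blue tray fits: green is excluded and it is the larger of the two blues. Next I'll confirm this in a crop and fit the scale's pose.

```bash
python3 - <<'E'
from h import *
d=np.load("top0.npz"); W=d["W"]; p=d["p"]
c=cv2.resize(p[60:260,140:330],None,fx=3,fy=3,interpolation=cv2.INTER_CUBIC); cv2.imwrite("pics/crop.png",c[...,::-1])
def rect(m,W,lab):
    q=W[m&np.isfinite(W[...,0])]
    r=cv2.minAreaRect((q[:,:2]*1000).astype(np.float32)); print(lab,np.round(r[0],1),np.round(r[1],1),round(r[2],2),m.sum())
x,y,z=W[...,0],W[...,1],W[...,2]
rect((z>.146)&(z<.165)&(x>.68)&(x<.95)&(y>-.2)&(y<.12),W,"pan top")
S=np.load("scene0.npz")["W"]
rect((S[...,2]>.148)&(S[...,2]<.165)&(S[...,0]>.68)&(S[...,0]<.95)&(S[...,1]>-.2)&(S[...,1]<.12),S,"pan scene")
# scale silhouette
rect((z>.02)&(x>.5)&(x<.95)&(y>-.22)&(y<.14),W,"scale top")
# deck plane, RANSAC-ish with fixed 35deg slope
m=(x>.53)&(x<.69)&(y>-.16)&(y<.08)&(z>.03)&(z<.145); q=W[m]
for it in range(8):
    A=np.c_[q[:,:2],np.ones(len(q))]; s=np.linalg.lstsq(A,q[:,2],rcond=None)[0]; e=q[:,2]-A@s; q=q[abs(e)<max(.003,1.5*e.std())]
print("deck",s,"slope",np.degrees(np.arctan(np.hypot(*s[:2]))),"yaw",np.degrees(np.arctan2(s[1],s[0])),len(q),e.std())
for n,Wc,pp in(("top",W,p),("scene",S,np.load("scene0.npz")["p"])):
    P=pp.astype(int); xx,yy=Wc[...,0],Wc[...,1]
    o=(P[...,0]>150)&(P[...,1]<130)&(P[...,2]<70)&(P[...,0]-P[...,1]>70)&(xx>.5)&(xx<.62)&(yy>-.1)&(yy<.06)
    print(n,"latch",np.argwhere(o).mean(0),np.nanmean(Wc[o],0),o.sum()); rect(o,Wc,"latch")
    # tray blue rim
    b=(P[...,2]>P[...,0]+40)&(P[...,2]>P[...,1]+25)&(yy>.22)&(yy<.42)&(xx>.3)&(xx<.56); rect(b,Wc,"tray"); print(np.nanpercentile(Wc[b][:,2],[2,50,98]))
E
```

```text
pan top [776.8 -51.9] [274.4 186.7] 82.69 819
pan scene [777.5 -50. ] [276.3 190. ] 82.8 1481
scale top [700.7 -42.1] [274.4 340.2] 82.69 10040
deck [ 0.69190612 -0.0790328  -0.34100056] slope 34.85355556898857 yaw -6.516353510510078 1766 0.0016787082521690384
top latch [179.65217391 278.4057971 ] [ 0.54818484 -0.02130043  0.05413466] 69
latch [547.5 -23.2] [32.3 30.5] 87.93 69
tray [428.5 328.2] [167.8 126.6] 10.99 2143
[-0.00363779  0.00357151  0.02488082]
scene latch [248.32352941 272.26470588] [ 0.55394234 -0.02059927  0.05742727] 68
latch [552.5 -19.6] [34.8 18.6] 55.7 68
tray [449.1 333.3] [217.  127.7] 10.91 2091
[0.00255839 0.0070018  0.02666724]
```

View pics/crop.png

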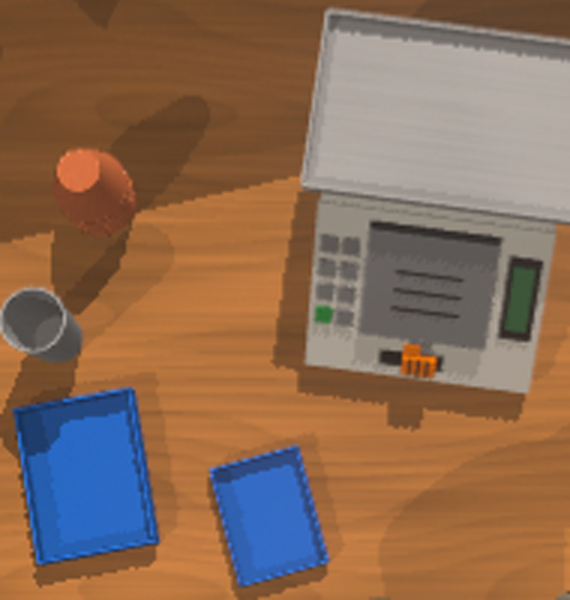

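The crop shows the large blue tray at crop (87,477) next to the clearly smaller one at (268,517), so the large one is the target. The latch is at crop (418,360), below the grey cover. Next I'll refine the deck position using only the side strips, then plan the move to a standoff in front of the latch.

```bash
cat >> h.py <<'E'
from scipy.spatial.transform import Rotation as Ro, Slerp
PSI=np.radians(-7.2); M=np.array([.6175,-.0318,.0874])
d=np.array([np.cos(PSI),np.sin(PSI),0]); ez=np.array([0,0,1.]); t35=np.radians(35)
U=np.cos(t35)*d+np.sin(t35)*ez; N=-np.sin(t35)*d+np.cos(t35)*ez; Y=np.cross(ez,d)
def deck(s,y,n): return M+s*U+y*Y+n*N
def toolR(tilt,yaw):
    e=np.array([np.cos(yaw),np.sin(yaw),0]); t=np.radians(tilt)
    z=np.sin(t)*e-np.cos(t)*ez; x=np.cos(t)*e+np.sin(t)*ez
    return np.c_[x,np.cross(z,x),z]
def rows(p0,R0,wps,claw):
    "wps: list of (p,R,n)"
    out=[]
    for p,R,n in wps:
        sl=Slerp([0,1],Ro.from_matrix([R0,R])); ps,Rs=p0,R0
        for k in range(1,n+1):
            Rt=sl(k/n).as_matrix(); pt=p0+(p-p0)*k/n
            r=np.round(np.degrees(Ro.from_matrix(Rs.T@Rt).as_rotvec()),2); s=np.round(100*Rs.T@(pt-ps),2)
            out.append(" ".join(f"{v:g}" for v in [*r,*s])+f" {claw}")
            ps,Rs=ps+Rs@(s/100),Rs@Ro.from_rotvec(np.radians(r)).as_matrix()
        p0,R0=ps,Rs
    for i in range(0,len(out),10): print("; ".join(out[i:i+10]))
def now():
    s=env.observe(); return np.array(s["position"]),np.array(s["tool_rot"])
E
python3 - <<'E'
from h import *
for f in("top0.npz","scene0.npz"):
    W=np.load(f)["W"].reshape(-1,3); W=W[np.isfinite(W[:,0])]
    L=(W-M)@np.c_[U,Y,N]
    for nm,m in(("left",(L[:,1]>.072)&(L[:,1]<.115)),("right",(L[:,1]<-.072)&(L[:,1]>-.115)),("mid",(abs(L[:,1])<.05))):
      for a,b in((-.1,-.06),(-.05,0),(0,.05)):
        q=L[m&(L[:,0]>a)&(L[:,0]<b)&(abs(L[:,2])<.02)]
        print(f[:3],nm,a,len(q),np.round(np.median(q[:,2])*1e3,1) if len(q) else "",end=" | ")
    print()
p,R=now()
T=toolR(55,PSI); tgt=deck(-.086,0,.004)
print("target",tgt,deck(-.084,0,.018))
rows(p,R,[(tgt-.09*T[:,2]+np.array([0,0,.05]),T,20)],100)
E
```

```text
top left -0.1 156 -1.3 | top left -0.05 206 -0.1 | top left 0 219 0.4 | top right -0.1 152 -1.1 | top right -0.05 203 0.0 | top right 0 219 -0.4 | top mid -0.1 343 0.7 | top mid -0.05 481 4.9 | top mid 0 508 4.3 | 
sce left -0.1 33 1.1 | sce left -0.05 61 3.1 | sce left 0 6 3.4 | sce right -0.1 33 0.9 | sce right -0.05 41 2.6 | sce right 0 4 2.5 | sce mid -0.1 102 12.7 | sce mid -0.05 136 6.9 | sce mid 0 84 6.4 | 
target [ 0.54533221 -0.02268309  0.04134903] [ 0.53899084 -0.02188199  0.05396432]
-0.67 2.69 1.29 2.18 -1.85 0.44 100; -0.67 2.7 1.28 2.12 -1.91 0.52 100; -0.67 2.69 1.29 2.05 -1.96 0.6 100; -0.67 2.69 1.29 1.98 -2.01 0.67 100; -0.67 2.7 1.28 1.9 -2.06 0.73 100; -0.67 2.69 1.29 1.81 -2.11 0.8 100; -0.67 2.7 1.29 1.73 -2.17 0.86 100; -0.67 2.69 1.29 1.63 -2.21 0.91 100; -0.67 2.69 1.28 1.55 -2.26 0.95 100; -0.67 2.7 1.29 1.44 -2.3 1 100
-0.67 2.69 1.29 1.35 -2.34 1.05 100; -0.67 2.69 1.28 1.24 -2.39 1.07 100; -0.67 2.7 1.29 1.13 -2.43 1.1 100; -0.67 2.69 1.29 1.03 -2.46 1.12 100; -0.67 2.69 1.28 0.92 -2.5 1.14 100; -0.67 2.7 1.29 0.81 -2.54 1.15 100; -0.67 2.69 1.29 0.7 -2.56 1.16 100; -0.67 2.7 1.28 0.59 -2.59 1.16 100; -0.67 2.69 1.29 0.47 -2.62 1.15 100; -0.67 2.69 1.29 0.36 -2.63 1.14 100
```

Request:
jog_arm:
  plan: "-0.67 2.69 1.29 2.18 -1.85 0.44 100; -0.67 2.7 1.28 2.12 -1.91 0.52 100; -0.67 2.69 1.29 2.05 -1.96 0.6 100; -0.67 2.69 1.29 1.98 -2.01 0.67 100; -0.67 2.7 1.28 1.9 -2.06 0.73 100; -0.67 2.69 1.29 1.81 -2.11 0.8 100; -0.67 2.7 1.29 1.73 -2.17 0.86 100; -0.67 2.69 1.29 1.63 -2.21 0.91 100; -0.67 2.69 1.28 1.55 -2.26 0.95 100; -0.67 2.7 1.29 1.44 -2.3 1 100"
  grip_force: 40

```text
time_s: 2.23
position: [0.3338, -0.2628, 0.1873]
tool_rot: [[0.877, 0.116, 0.467], [0.13, -0.991, 0.001], [0.463, 0.06, -0.884]]
ft_force: [1.5, -0.6, 0.1]
grip_width: 0.0522
gripper_force: 0.0
```

Request:
jog_arm:
  plan: "-0.67 2.69 1.29 1.35 -2.34 1.05 100; -0.67 2.69 1.28 1.24 -2.39 1.07 100; -0.67 2.7 1.29 1.13 -2.43 1.1 100; -0.67 2.69 1.29 1.03 -2.46 1.12 100; -0.67 2.69 1.28 0.92 -2.5 1.14 100; -0.67 2.7 1.29 0.81 -2.54 1.15 100; -0.67 2.69 1.29 0.7 -2.56 1.16 100; -0.67 2.7 1.28 0.59 -2.59 1.16 100; -0.67 2.69 1.29 0.47 -2.62 1.15 100; -0.67 2.69 1.29 0.36 -2.63 1.14 100"

```text
time_s: 3.07
position: [0.4529, -0.0549, 0.1539]
tool_rot: [[0.621, -0.075, 0.78], [-0.035, -0.997, -0.068], [0.783, 0.015, -0.622]]
ft_force: [0.3, 0.3, 0.3]
grip_width: 0.0519
gripper_force: 0.0
```

```bash
python3 - <<'E'
from h import *
s=env.observe(); print(s["time_s"],s["grip_width"],np.round(s["q"],1),s["ft_force"])
p,R=now(); T=toolR(55,PSI); tgt=deck(-.086,0,.004)
print(p,tgt-.09*T[:,2]+np.array([0,0,.05]),np.degrees(Ro.from_matrix(R.T@T).magnitude()))
rows(p,R,[(tgt-.05*T[:,2],T,4),(tgt,T,4)],100)
for c in("top","scene"):
    im=imaging.get_image(c); print(c,[(round(o["confidence"],2),np.round(o["bbox"])) for o in models.outline_of(c,"latch")[:2]])
    if c=="top": a=im["pixels"][130:230,230:330]
    else: b=im["pixels"][190:290,220:320]
cv2.imwrite("pics/c1.png",cv2.resize(np.hstack([a,b]),None,fx=4,fy=4,interpolation=cv2.INTER_CUBIC)[...,::-1])
E
```

```text
3.0667 0.05194130958669316 [-35.9  10.8 132.8 113.1  25.9 -46.9] [0.31161707 0.25780288 0.30012204]
[ 0.45289946 -0.05488896  0.15392543] [ 0.47218986 -0.01344306  0.14297091] 4.578916214653448
-0.45 0.87 0.6 -0.87 -1.06 2.25 100; -0.45 0.86 0.6 -0.92 -1.07 2.23 100; -0.45 0.87 0.59 -0.96 -1.07 2.21 100; -0.46 0.86 0.6 -1 -1.08 2.18 100; 0 0 0 0 -0 1.25 100; 0 0 0 0 -0 1.25 100; 0 0 0 0 -0 1.25 100; 0 0 0 0 -0 1.25 100
top [(0.61, array([280., 181.,  11.,  11.]))]
scene [(0.43, array([275., 248.,  15.,  10.]))]
```

View pics/c1.png

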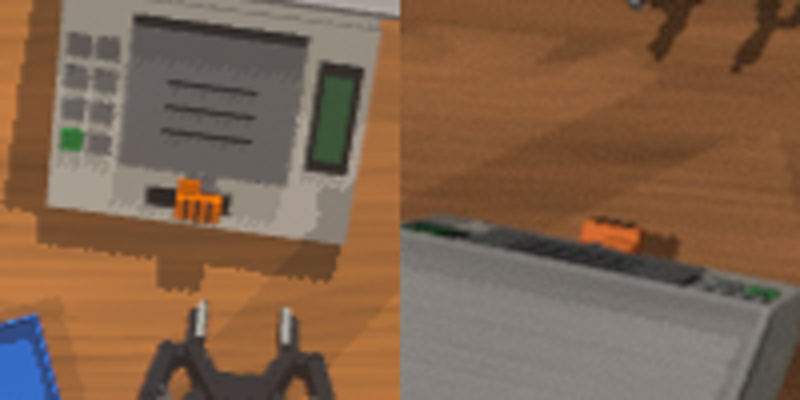

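The view shows the fingers at crop columns 200 and 287 with the latch at column 198, so the tool sits about 35 mm too far right, which matches the readings. I'll move to the standoff and leave the final approach for later.

Request:
jog_arm:
  plan: "-0.45 0.87 0.6 -0.87 -1.06 2.25 100; -0.45 0.86 0.6 -0.92 -1.07 2.23 100; -0.45 0.87 0.59 -0.96 -1.07 2.21 100; -0.46 0.86 0.6 -1 -1.08 2.18 100; 0 0 0 0 0 0 100"

```text
time_s: 3.68
position: [0.4945, -0.0237, 0.0875]
tool_rot: [[0.581, -0.105, 0.807], [-0.07, -0.994, -0.079], [0.811, -0.01, -0.585]]
ft_force: [-0.5, 0.5, 0.9]
grip_width: 0.0517
gripper_force: 0.0
```

```bash
python3 - <<'E'
from h import *
s=env.observe(); print(s["time_s"],s["grip_width"],np.round(s["q"],1),s["ft_force"])
p,R=now(); T=toolR(55,PSI); tgt=deck(-.086,0,.004)
print((p-M)@np.c_[U,Y,N],(tgt-.05*T[:,2]-M)@np.c_[U,Y,N],np.degrees(Ro.from_matrix(R.T@T).as_rotvec()))
rows(p,R,[(tgt-.05*T[:,2],T,3),(tgt,T,4)],100)
E
```

```text
3.6833 0.05172712460195707 [-24.8  28.1 134.2 154.2  37.8 -79.9] [-0.45374692  0.47269334  0.85265332]
[-0.10073945 -0.0073492   0.0706996 ] [-1.03101007e-01  3.47405556e-18  5.09846310e-02] [-1.27859642  0.82567614  0.20261349]
-0.43 0.28 0.07 -0.29 -0.23 0.6 100; -0.42 0.27 0.07 -0.29 -0.24 0.6 100; -0.43 0.28 0.06 -0.3 -0.24 0.59 100; 0 -0 0 0 -0 1.25 100; 0 -0 0 0 -0 1.25 100; 0 -0 0 0 -0 1.25 100; 0 -0 0 0 -0 1.25 100
```

Request:
jog_arm:
  plan: "-0.4 0.3 0.1 -0.3 -0.24 0.6 100; -0.4 0.3 0.1 -0.3 -0.24 0.6 100; -0.4 0.3 0 -0.3 -0.24 0.6 100; 0 0 0 0 0 0 100; 0 0 0 0 0 1.2 100; 0 0 0 0 0 1.2 100; 0 0 0 0 0 0 100; 0 0 0 0 0 0 100"

```text
time_s: 4.35
position: [0.524, -0.0203, 0.0601]
tool_rot: [[0.564, -0.124, 0.817], [-0.069, -0.992, -0.102], [0.823, 0.001, -0.568]]
ft_force: [-0.0, 1.4, 0.1]
grip_width: 0.0518
gripper_force: 0.0
```

```bash
python3 - <<'E'
from h import *
s=env.observe(); print(s["time_s"],s["grip_width"],np.round(s["q"],1),s["ft_force"])
p,R=now(); T=toolR(55,PSI); tgt=deck(-.086,0,.004)
print((p-M)@np.c_[U,Y,N],(tgt-M)@np.c_[U,Y,N],np.degrees(Ro.from_matrix(R.T@T).as_rotvec()))
rows(p,R,[(tgt,T,4),(deck(-.086,.025,.004),T,6)],100)
im=imaging.get_image("top");a=im["pixels"][140:220,240:320]
im=imaging.get_image("scene");b=im["pixels"][205:285,230:310]
cv2.imwrite("pics/c2.png",cv2.resize(np.hstack([a,b]),None,fx=5,fy=5,interpolation=cv2.INTER_CUBIC)[...,::-1])
E
```

```text
4.35 0.05183618528478554 [-20.9  34.7 131.3 163.   41.9 -85.2] [-0.01846523  1.44988757  0.14529649]
[-0.09286474 -0.00033952  0.03168366] [-8.60000000e-02  1.38098761e-18  4.00000000e-03] [-0.04117303 -0.4003103   0.12535596]
-0.01 -0.1 0.03 -0.08 -0.01 0.71 100; -0.01 -0.1 0.03 -0.08 -0.01 0.71 100; -0.01 -0.1 0.03 -0.08 -0 0.71 100; -0.01 -0.1 0.04 -0.07 -0.01 0.7 100; -0 -0 -0 -0 -0.42 0 100; -0 -0 -0 -0 -0.41 0 100; -0 -0 -0 -0 -0.42 0 100; -0 -0 -0 -0 -0.42 0 100; -0 -0 -0 -0 -0.42 0 100; -0 -0 -0 -0 -0.41 0 100
```

View pics/c2.png

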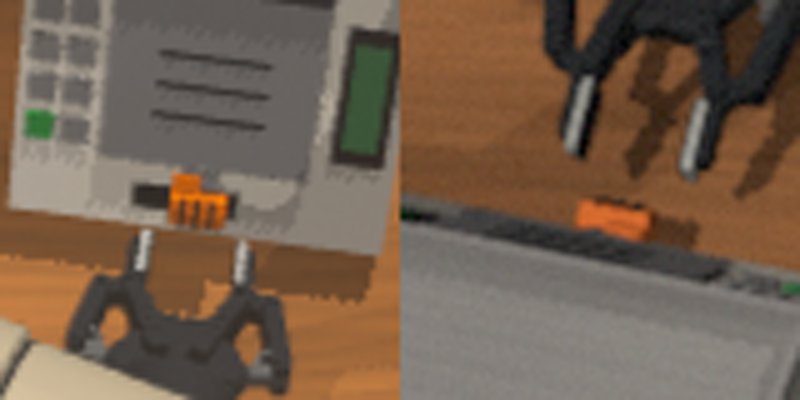

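In the top view the fingertips are at crop columns 146 and 242, either side of the latch at 170–227, so it is straddled. I'll move in and push towards +y.

Request:
jog_arm:
  plan: "0 -0.1 0 -0.08 0 0.7 100; 0 -0.1 0 -0.08 0 0.7 100; 0 -0.1 0 -0.08 0 0.7 100; 0 -0.1 0 -0.08 0 0.7 100; 0 0 0 0 0 0 100; 0 0 0 0 0 0 100"

```text
time_s: 4.95
position: [0.5445, -0.0226, 0.0409]
tool_rot: [[0.57, -0.124, 0.812], [-0.07, -0.992, -0.102], [0.818, 0.001, -0.575]]
ft_force: [-0.2, 0.1, 0.8]
grip_width: 0.0521
gripper_force: 0.0
```

Request:
jog_arm:
  plan: "0 0 0 0 -0.4 0 100; 0 0 0 0 -0.4 0 100; 0 0 0 0 -0.4 0 100; 0 0 0 0 -0.4 0 100; 0 0 0 0 -0.4 0 100; 0 0 0 0 -0.4 0 100; 0 0 0 0 0 0 100; 0 0 0 0 0 0 100; 0 0 0 0 0 0 100"

```text
time_s: 5.7
position: [0.5472, 0.0012, 0.0413]
tool_rot: [[0.57, -0.124, 0.812], [-0.07, -0.992, -0.102], [0.819, 0.002, -0.574]]
ft_force: [-2.2, -2.5, 0.8]
grip_width: 0.0522
gripper_force: 1.5
```

```bash
python3 - <<'E'
from h import *
s=env.observe(); print(s["time_s"],s["grip_width"],np.round(s["q"],1),s["ft_force"])
p,R=now(); print((p-M)@np.c_[U,Y,N])
im=imaging.get_image("top");a=im["pixels"][120:220,230:330]; save(im,"full_t.png")
im=imaging.get_image("scene");b=im["pixels"][185:285,220:320]
cv2.imwrite("pics/c3.png",cv2.resize(np.hstack([a,b]),None,fx=4,fy=4,interpolation=cv2.INTER_CUBIC)[...,::-1])
E
```

```text
5.7 0.05216102942966649 [-15.6  37.8 127.6 169.3  40.5 -86.8] [-2.157909   -2.4583815   0.76966856]
[-0.08693913  0.02394817  0.00462316]
```

View pics/c3.png

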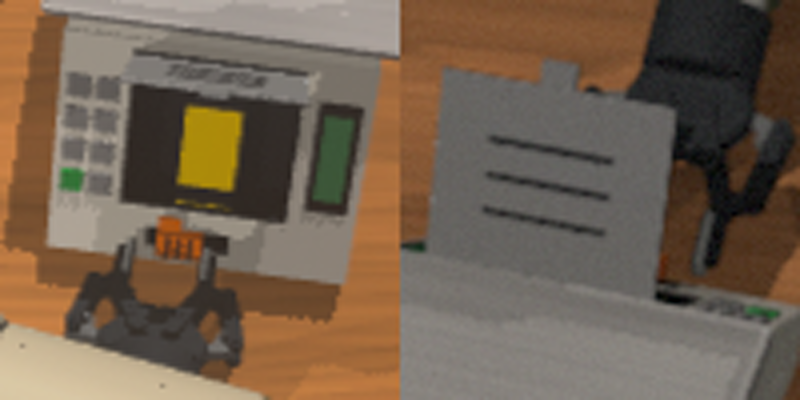

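The cover stands open and the yellow pack shows at top pixel (283,157). I'll back away from the latch, measure the pack and plan the move above the bay.

Request:
jog_arm:
  plan: "0 0 0 0 0.3 0 100; 0 0 0 0 0.3 -0.5 100; 0 0 0 0 0 -1.5 100; 0 0 0 0 0 -2 100; 0 0 0 0 0 -2 100; 0 0 0 0 0 -2 58; 0 0 0 0 0 0 58; 0 0 0 0 0 0 58"

```text
time_s: 6.47
position: [0.4816, 0.0032, 0.0879]
tool_rot: [[0.569, -0.124, 0.813], [-0.069, -0.992, -0.103], [0.82, 0.002, -0.573]]
ft_force: [0.9, 0.0, 0.6]
grip_width: 0.0659
gripper_force: 0.0
```

```bash
python3 - <<'E'
from h import *
s=env.observe(); print(s["time_s"],s["grip_width"],np.round(s["q"],1),s["ft_force"])
p,R=now(); print("tcp sn",(p-M)@np.c_[U,Y,N])
for c in("top","scene"):
    im=imaging.get_image(c); W=cloud(im); P=im["pixels"].astype(int)
    m=(P[...,0]>120)&(P[...,1]>90)&(P[...,2]<70)&(P[...,0]-P[...,1]<70)&(abs(W[...,0]-.61)<.08)&(abs(W[...,1]+.03)<.08)
    L=(W[m]-M)@np.c_[U,Y,N]
    print(c,m.sum())
    if m.sum()>20:
        print(np.nanmedian(L,0),np.nanpercentile(L,3,axis=0),np.nanpercentile(L,97,axis=0))
        r=cv2.minAreaRect((L[np.abs(L[:,2]+.006)<.01][:,:2]*1000).astype(np.float32)); print(r)
    # bay dark bounds: deck hits
    print([(q,round(o["confidence"],2),o["at"]) for q in("pack_center","cover_edge") for o in models.tip_of(c,q)[:1]])
T=toolR(35,PSI)
rows(p,R,[(deck(-.08,0,.12),toolR(45,PSI),5),(deck(-.0065,0,.06),T,5)],58)
E
```

```text
6.4667 0.06593478185400149 [-19.2  28.8 136.6 164.9  40.8 -85.5] [0.87530711 0.04741612 0.62833665]
tcp sn [-0.11378479  0.01771856  0.08022845]
top 274
[-0.0073593   0.00022157 -0.00758744] [-0.0392384  -0.01974431 -0.01300593] [ 0.02323119  0.02045675 -0.00216562]
((-14.624221801757812, -0.19548416137695312), (80.63518524169922, 42.834075927734375), 2.205399513244629)
[('pack_center', 0.96, [281.7, 153.7]), ('cover_edge', 0.67, [280.5, 141.6])]
scene 2
[('pack_center', 0.23, [433.2, 292.7]), ('cover_edge', 0.89, [258.1, 205.8])]
0 -2.01 0.03 0.91 0.36 -0.52 58; 0 -2.01 0.03 0.88 0.35 -0.54 58; 0 -2 0.02 0.87 0.36 -0.58 58; 0 -2.01 0.03 0.85 0.35 -0.61 58; 0 -2.01 0.03 0.83 0.36 -0.64 58; 0 -2 -0 1.24 -0 1.44 58; 0 -2 -0 1.29 -0 1.39 58; 0 -2 -0 1.33 -0 1.35 58; 0 -2 -0 1.39 -0 1.3 58; 0 -2 -0 1.42 -0 1.25 58
```

Request:
jog_arm:
  plan: "0 -2 0 0.9 0.36 -0.55 58; 0 -2 0 0.9 0.36 -0.55 58; 0 -2 0 0.86 0.36 -0.6 58; 0 -2 0 0.85 0.35 -0.6 58; 0 -2 0 0.83 0.36 -0.6 58; 0 -2 0 1.25 0 1.4 58; 0 -2 0 1.3 0 1.4 58; 0 -2 0 1.35 0 1.35 58; 0 -2 0 1.4 0 1.3 58; 0 -2 0 1.4 0 1.25 58"

```text
time_s: 7.6
position: [0.5226, -0.0072, 0.1277]
tool_rot: [[0.736, -0.095, 0.671], [-0.091, -0.995, -0.041], [0.671, -0.031, -0.74]]
ft_force: [0.8, -0.8, -0.2]
grip_width: 0.066
gripper_force: 0.0
```

Request:
jog_arm:
  plan: "0 0 0 0 0 0 58; 0 0 0 0 0 0 58"

```text
time_s: 7.77
position: [0.5224, -0.0071, 0.1279]
tool_rot: [[0.735, -0.094, 0.672], [-0.09, -0.995, -0.041], [0.673, -0.031, -0.739]]
ft_force: [-0.5, -0.3, 0.1]
grip_width: 0.0657
gripper_force: 0.0
```

```bash
python3 - <<'E'
from h import *
s=env.observe(); print(s["time_s"],s["grip_width"],np.round(s["q"],1),s["ft_force"])
p,R=now(); T=toolR(35,PSI); print("tcp sn",(p-M)@np.c_[U,Y,N],np.degrees(Ro.from_matrix(R.T@T).as_rotvec()))
rows(p,R,[(deck(-.007,0,.02),T,4),(deck(-.007,0,-.036),T,6)],58)
E
```

```text
7.7667 0.06573633474130565 [-19.1  17.4 118.8  76.3  10.8   4.9] [-0.47966031 -0.33264568  0.06001463]
tcp sn [-0.05665423  0.01258453  0.08905356] [-2.50206768 -7.25706702  0.29755783]
-0.63 -1.81 0.07 1.01 0.4 1.85 58; -0.62 -1.82 0.08 1.07 0.38 1.83 58; -0.63 -1.81 0.07 1.13 0.35 1.79 58; -0.62 -1.82 0.08 1.19 0.34 1.76 58; -0 0 -0 -0 -0 0.93 58; -0 0 -0 -0 -0 0.94 58; -0 0 -0 -0 -0 0.93 58; -0 0 -0 -0 -0 0.94 58; -0 0 -0 -0 -0 0.93 58; -0 0 -0 -0 -0 0.93 58
```

Request:
jog_arm:
  plan: "-0.6 -1.8 0 0.6 0.2 0 58; -0.6 -1.8 0 0.7 0.2 0 58; -0.6 -1.8 0 0.8 0.2 0.2 58; -0.6 -1.8 0 0.8 0.2 0.3 58; 0 0 0 0.7 0.2 0.5 58; 0 0 0 0.7 0.2 0.5 58; 0 0 0 0 0 0 58; 0 0 0 0 0 0 58"

```text
time_s: 8.43
position: [0.5542, -0.0156, 0.1365]
tool_rot: [[0.78, -0.1, 0.618], [-0.093, -0.995, -0.043], [0.619, -0.024, -0.785]]
ft_force: [0.0, 0.5, -0.0]
grip_width: 0.0662
gripper_force: 0.0
```

```bash
cat > w.py <<'E'
from h import *
s=env.observe(); print(s["time_s"],s["grip_width"],np.round(s["q"],1),s["ft_force"])
p,R=now(); T=toolR(35,PSI); print("tcp sn",(p-M)@np.c_[U,Y,N],np.degrees(Ro.from_matrix(R.T@T).as_rotvec()))
rows(p,R,[(deck(-.007,0,.04),T,4),(deck(-.007,0,-.036),T,6)],58)
E
python3 w.py
```

```text
8.4333 0.06624656987918436 [-17.9  18.4 110.6  32.9  16.   49.3] [ 0.03116438  0.48322265 -0.04721656]
tcp sn [-0.02490766  0.00812087  0.07737458] [-1.97048553 -3.23230332  0.37261757]
-0.49 -0.81 0.09 0.39 0.24 0.95 58; -0.5 -0.81 0.1 0.41 0.23 0.95 58; -0.49 -0.8 0.09 0.42 0.22 0.94 58; -0.49 -0.81 0.09 0.43 0.21 0.94 58; -0 -0 0 0 -0 1.27 58; -0 -0 0 0 -0 1.26 58; -0 -0 0 0 -0 1.27 58; -0 -0 0 0 -0 1.27 58; -0 -0 0 0 -0 1.26 58; -0 -0 0 0 -0 1.27 58
```

Past the wrist singularity. I'll continue to a hover at n≈40 mm.

Request:
jog_arm:
  plan: "-0.5 -0.8 0.1 0.4 0.22 0.95 58; -0.5 -0.8 0.1 0.4 0.22 0.95 58; -0.5 -0.8 0.1 0.4 0.22 0.95 58; -0.5 -0.8 0.1 0.4 0.22 0.95 58; 0 0 0 0 0 0 58; 0 0 0 0 0 0 58"

```text
time_s: 8.93
position: [0.5883, -0.0277, 0.1157]
tool_rot: [[0.813, -0.126, 0.569], [-0.103, -0.992, -0.072], [0.574, 0.0, -0.819]]
ft_force: [-0.7, 0.0, -0.1]
grip_width: 0.0663
gripper_force: 0.0
```

```bash
python3 w.py; python3 - <<'E'
from h import *
a=imaging.get_image("top")["pixels"][120:200,235:335]
cv2.imwrite("pics/c4.png",cv2.resize(a,None,fx=6,fy=6,interpolation=cv2.INTER_CUBIC)[...,::-1])
E
```

```text
8.9333 0.06628833765417604 [-16.6  23.3 104.6  17.4  18.2  65.7] [-0.65382432  0.04433708 -0.14781795]
tcp sn [-0.00795818  0.00041049  0.04006921] [ 0.01127858  0.00031856 -0.00672719]
0 0 -0 0.02 0.01 0 58; 0.01 0 -0 0.03 0.01 0 58; -0 0 -0.01 0.02 0.01 0.01 58; 0 0 0 0.03 0.01 -0 58; 0 0 0 -0 0 1.27 58; 0 0 0 -0 0 1.26 58; 0 0 0 -0 0 1.27 58; 0 0 0 -0 0 1.26 58; 0 0 0 -0 0 1.27 58; 0 0 0 -0 0 1.27 58
```

View pics/c4.png

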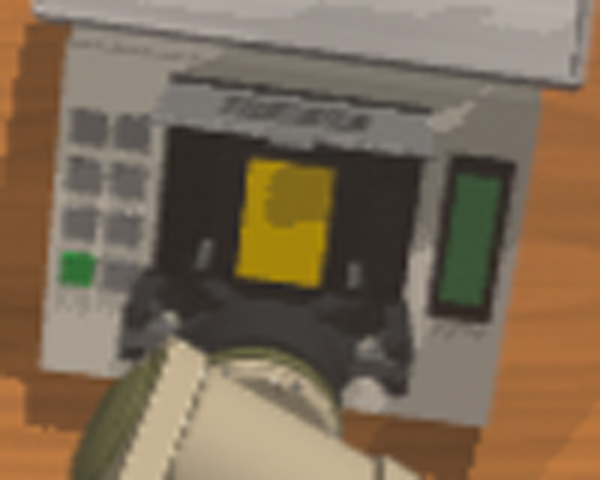

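The fingers at crop columns 205 and 355 straddle the pack, which is centred at about column 283. I'll descend.

Request:
jog_arm:
  plan: "0 0 0 0.1 0 1.2 58; 0 0 0 0 0 1.2 58; 0 0 0 0 0 1.2 58; 0 0 0 0 0 1.2 58; 0 0 0 0 0 1.2 58; 0 0 0 0 0 1.2 58; 0 0 0 0 0 0.4 58; 0 0 0 0 0 0 58"

```text
time_s: 9.65
position: [0.6324, -0.0337, 0.054]
tool_rot: [[0.813, -0.126, 0.569], [-0.103, -0.992, -0.073], [0.573, 0.001, -0.819]]
ft_force: [-0.6, -0.5, -0.7]
grip_width: 0.0656
gripper_force: 0.0
```

```bash
python3 w.py
```

```text
9.65 0.06556489912368 [-15.7  32.7 101.1  22.9  12.5  60.6] [-0.60292418 -0.53249117 -0.68150693]
tcp sn [-6.83129720e-03  3.02788528e-05 -3.59631846e-02] [ 0.06101834  0.01708863 -0.02778862]
0.02 0 -0.01 -0 0 -1.9 58; 0.01 0.01 -0 -0.01 0 -1.9 58; 0.02 0 -0.01 -0 0.01 -1.9 58; 0.01 0.01 -0.01 -0.01 -0 -1.9 58; 0 -0 0 0 -0 1.27 58; 0 -0 0 0 -0 1.26 58; 0 -0 0 0 -0 1.27 58; 0 -0 0 0 -0 1.27 58; 0 -0 0 0 -0 1.27 58; 0 -0 0 0 -0 1.26 58
```

Request:
jog_arm:
  plan: "0 0 0 0 0 0 160; 0 0 0 0 0 0 160; 0 0 0 0 0 0 160; 0 0 0 0 0 0 160; 0 0 0 0 0 0 160; 0 0 0 0 0 0 160"
  grip_force: 60

```text
time_s: 10.15
position: [0.6324, -0.0335, 0.0555]
tool_rot: [[0.812, -0.126, 0.57], [-0.103, -0.992, -0.073], [0.575, 0.001, -0.818]]
ft_force: [-6.2, 0.7, 7.2]
grip_width: 0.0432
gripper_force: 62.3
```

Request:
jog_arm:
  plan: "0 0 0 0 0 -0.6 160; 0 0 0 0 0 -1.2 160; 0 0 0 0 0 -1.2 160; 0 0 0 0 0 -1.2 160; 0 0 0 0 0 -1.2 160; 0 0 0 0 0 -1.2 160; 0 0 0 0 0 -1.2 160; 0 0 0 0 0 -1.2 160; 0 0 0 0 0 0 160"

```text
time_s: 10.9
position: [0.5806, -0.0269, 0.1297]
tool_rot: [[0.812, -0.126, 0.57], [-0.103, -0.992, -0.074], [0.575, 0.001, -0.818]]
ft_force: [0.8, -0.1, -3.6]
grip_width: 0.0427
gripper_force: 62.8
```

```bash
python3 - <<'E'
from h import *
s=env.observe(); print(s["time_s"],s["grip_width"],s["gripper_force"],np.round(s["q"],1),s["ft_force"])
p,R=now(); print("tcp sn",(p-M)@np.c_[U,Y,N])
yb=np.radians(11); B=toolR(0,yb); c=np.array([.4285,.328,0])
rows(p,R,[(deck(-.02,0,.14),toolR(35,PSI),5),(np.array([.47,.08,.25]),toolR(18,PSI+.1),8),(c+[0,0,.15],B,11)],160)
E
```

```text
10.9 0.042748971704680956 62.81025767326355 [-16.8  21.3 104.8  16.1  19.8  67. ] [ 0.79074832 -0.07679308 -3.55514481]
tcp sn [-0.00620593  0.00026517  0.05604004]
0.02 -0.02 -0 -0.27 0.01 -1.68 160; 0.01 -0.02 -0 -0.28 0 -1.68 160; 0.02 -0.02 -0 -0.27 0.01 -1.68 160; 0.02 -0.02 -0 -0.28 0.01 -1.68 160; 0.01 -0.02 -0 -0.27 0 -1.68 160; 0.32 -2.12 -0.64 -0.23 -1.15 -1.06 160; 0.32 -2.13 -0.65 -0.25 -1.17 -1.05 160; 0.32 -2.12 -0.64 -0.28 -1.17 -1.04 160; 0.32 -2.12 -0.64 -0.3 -1.18 -1.01 160; 0.33 -2.13 -0.65 -0.33 -1.19 -1 160
0.32 -2.12 -0.64 -0.35 -1.2 -0.98 160; 0.32 -2.12 -0.64 -0.37 -1.21 -0.95 160; 0.32 -2.13 -0.65 -0.39 -1.22 -0.94 160; 0.18 -1.63 -1.12 -0.69 -2.24 0.73 160; 0.18 -1.63 -1.13 -0.63 -2.26 0.76 160; 0.17 -1.63 -1.12 -0.57 -2.26 0.78 160; 0.18 -1.63 -1.13 -0.49 -2.28 0.8 160; 0.18 -1.63 -1.12 -0.43 -2.27 0.82 160; 0.18 -1.63 -1.12 -0.36 -2.29 0.84 160; 0.18 -1.63 -1.13 -0.29 -2.29 0.86 160
0.17 -1.63 -1.12 -0.22 -2.28 0.87 160; 0.18 -1.63 -1.13 -0.16 -2.3 0.88 160; 0.18 -1.63 -1.12 -0.08 -2.29 0.9 160; 0.18 -1.63 -1.13 -0.01 -2.28 0.9 160
```

The pack is held: opening 43 mm and a load of about 3.6 N. I'll raise it and carry it to the blue tray.

Request:
jog_arm:
  plan: "0 0 0 -0.3 0 -1.7 160; 0 0 0 -0.3 0 -1.7 160; 0 0 0 -0.3 0 -1.7 160; 0 0 0 -0.3 0 -1.7 160; 0 0 0 -0.3 0 -1.7 160; 0.3 -2.1 -0.6 -0.23 -1.15 -1.06 160; 0.3 -2.1 -0.6 -0.25 -1.17 -1.05 160; 0.3 -2.1 -0.6 -0.28 -1.17 -1.04 160; 0.3 -2.1 -0.6 -0.3 -1.18 -1 160; 0.3 -2.1 -0.6 -0.33 -1.2 -1 160"

```text
time_s: 11.73
position: [0.4882, 0.0436, 0.226]
tool_rot: [[0.909, -0.068, 0.411], [-0.06, -0.998, -0.032], [0.413, 0.004, -0.911]]
ft_force: [-0.6, -1.0, -3.8]
grip_width: 0.043
gripper_force: 62.6
```

Request:
jog_arm:
  plan: "0.3 -2.1 -0.6 -0.35 -1.2 -1 160; 0.3 -2.1 -0.6 -0.37 -1.2 -0.95 160; 0.3 -2.1 -0.6 -0.4 -1.2 -0.95 160; 0.2 -1.6 -1.1 -0.7 -2.2 0.7 160; 0.2 -1.6 -1.1 -0.6 -2.2 0.7 160; 0.2 -1.6 -1.1 -0.6 -2.2 0.7 160; 0.2 -1.6 -1.1 -0.5 -2.2 0.7 160; 0.2 -1.6 -1.1 -0.4 -2.2 0.7 160; 0 0 0 0 0 0 160"

```text
time_s: 12.48
position: [0.4501, 0.1927, 0.2047]
tool_rot: [[0.983, 0.067, 0.173], [0.068, -0.998, 0.005], [0.172, 0.007, -0.985]]
ft_force: [-1.0, 0.5, -2.8]
grip_width: 0.0431
gripper_force: 62.8
```

```bash
cat > t.py <<'E'
from h import *
import sys
s=env.observe(); print(s["time_s"],s["grip_width"],s["gripper_force"],np.round(s["q"],1),s["ft_force"])
p,R=now(); B=toolR(0,np.radians(11)); c=np.array([.4285,.328,0])
print(p,np.degrees(Ro.from_matrix(R.T@B).as_rotvec()))
n,h,cl=int(sys.argv[1]),float(sys.argv[2]),sys.argv[3]
rows(p,R,[(c+[0,0,h],B,n)],cl)
E
python3 t.py 10 .12 160
```

```text
12.4833 0.04305042704636802 62.75183916091919 [10.1 13.3 92.5 -1.6 64.4 96.7] [-1.0063184   0.53922783 -2.81149169]
[0.45008711 0.19267261 0.20473578] [ 1.01686036 -9.8939213  -7.07898699]
0.1 -0.99 -0.71 -0.27 -1.37 0.8 160; 0.1 -0.99 -0.71 -0.23 -1.37 0.81 160; 0.11 -0.99 -0.7 -0.21 -1.38 0.82 160; 0.1 -0.99 -0.71 -0.17 -1.37 0.82 160; 0.1 -0.99 -0.71 -0.14 -1.38 0.83 160; 0.1 -0.99 -0.71 -0.11 -1.37 0.83 160; 0.1 -0.99 -0.71 -0.08 -1.38 0.84 160; 0.1 -0.99 -0.7 -0.05 -1.37 0.84 160; 0.11 -0.98 -0.71 -0.02 -1.37 0.84 160; 0.1 -0.99 -0.71 0.02 -1.37 0.85 160
```

Request:
jog_arm:
  plan: "0.1 -1 -0.7 -0.27 -1.37 0.8 160; 0.1 -1 -0.7 -0.23 -1.37 0.8 160; 0.1 -1 -0.7 -0.2 -1.38 0.82 160; 0.1 -1 -0.7 -0.17 -1.37 0.82 160; 0.1 -1 -0.7 -0.14 -1.38 0.83 160; 0.1 -1 -0.7 -0.1 -1.37 0.83 160; 0.1 -1 -0.7 -0.08 -1.38 0.84 160; 0.1 -1 -0.7 -0.05 -1.37 0.84 160; 0.1 -1 -0.7 0 -1.37 0.84 160; 0.1 -1 -0.7 0 -1.37 0.85 160"

```text
time_s: 13.32
position: [0.4307, 0.3261, 0.1212]
tool_rot: [[0.982, 0.186, 0.002], [0.186, -0.982, -0.001], [0.002, 0.001, -1.0]]
ft_force: [0.3, 0.4, -3.4]
grip_width: 0.0429
gripper_force: 62.9
```

Request:
jog_arm:
  plan: "0 0 0 0 0 0 160; 0 0 0 0 0 0 160"

```text
time_s: 13.48
position: [0.4306, 0.3255, 0.1213]
tool_rot: [[0.982, 0.187, 0.002], [0.187, -0.982, -0.002], [0.002, 0.002, -1.0]]
ft_force: [-0.3, -0.5, -3.5]
grip_width: 0.0431
gripper_force: 62.8
```

```bash
python3 t.py 8 .016 160; python3 - <<'E'
from h import *
a=imaging.get_image("top")["pixels"][130:260,120:320]
b=imaging.get_image("scene")["pixels"][150:310,340:500]
cv2.imwrite("pics/c5.png",np.hstack([cv2.resize(a,(615,400)),cv2.resize(b,(400,400))])[:,::1,::-1][:, :1015] if 0 else cv2.resize(np.hstack([cv2.resize(a,(615,400)),cv2.resize(b,(400,400))]),(800,315))[...,::-1])
E
```

```text
13.4833 0.043076684750497356 62.78986930847168 [ 2.460e+01  2.690e+01  8.580e+01 -1.000e-01  6.720e+01  1.039e+02] [-0.28087992 -0.48771998 -3.53393531]
[0.43057787 0.32550676 0.12132317] [ 0.11131489 -0.10787071 -0.24393455]
0.01 -0.01 -0.03 -0.02 -0.04 1.32 160; 0.02 -0.02 -0.03 -0.02 -0.04 1.31 160; 0.01 -0.01 -0.03 -0.03 -0.03 1.32 160; 0.02 -0.01 -0.03 -0.02 -0.04 1.32 160; 0.01 -0.02 -0.03 -0.02 -0.04 1.31 160; 0.01 -0.01 -0.03 -0.02 -0.03 1.32 160; 0.02 -0.01 -0.03 -0.02 -0.04 1.32 160; 0.01 -0.02 -0.03 -0.02 -0.04 1.31 160
```

View pics/c5.png

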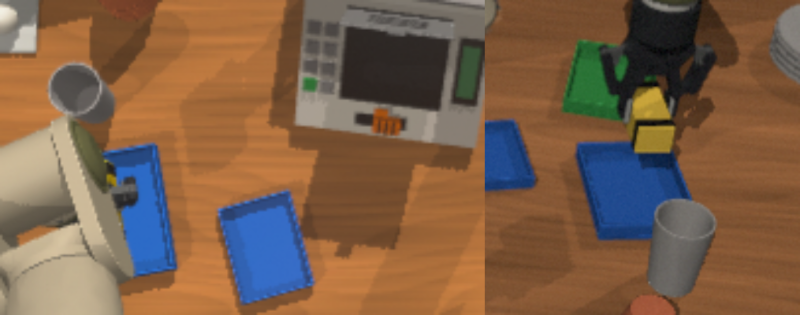

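The pack hangs level over the large blue tray, clear of the tumbler, and the bay is empty with the cover still open. I'll lower it.

Request:
jog_arm:
  plan: "0 0 0 0 0 1.5 160; 0 0 0 0 0 1.5 160; 0 0 0 0 0 1.5 160; 0 0 0 0 0 1.5 160; 0 0 0 0 0 1.5 160; 0 0 0 0 0 1.3 160; 0 0 0 0 0 1 160; 0 0 0 0 0 0.7 160; 0 0 0 0 0 0.2 160; 0 0 0 0 0 0 160"

```text
time_s: 14.42
position: [0.4312, 0.3252, 0.0153]
tool_rot: [[0.983, 0.186, 0.003], [0.186, -0.983, -0.001], [0.003, 0.001, -1.0]]
ft_force: [0.0, -0.2, -3.7]
grip_width: 0.0431
gripper_force: 62.9
```

Request:
jog_arm:
  plan: "0 0 0 0 0 0.1 160; 0 0 0 0 0 0.1 160; 0 0 0 0 0 0 160"

```text
time_s: 14.67
position: [0.4316, 0.3255, 0.0146]
tool_rot: [[0.983, 0.186, 0.005], [0.186, -0.983, -0.0], [0.005, 0.001, -1.0]]
ft_force: [-1.9, -2.2, 7.4]
grip_width: 0.0433
gripper_force: 64.3
```

The pack is touching the tray floor (force went from -3.7 to +7.4 N). I'll release and retreat upwards.

Request:
jog_arm:
  plan: "0 0 0 0 0 0 90; 0 0 0 0 0 0 80; 0 0 0 0 0 0 70; 0 0 0 0 0 0 70; 0 0 0 0 0 0 70; 0 0 0 0 0 -0.6 70; 0 0 0 0 0 -1.2 70; 0 0 0 0 0 -2 70; 0 0 0 0 0 -2 70; 0 0 0 0 0 -2 70"

```text
time_s: 15.5
position: [0.4307, 0.3253, 0.0922]
tool_rot: [[0.983, 0.186, 0.003], [0.186, -0.983, -0.001], [0.003, 0.002, -1.0]]
ft_force: [0.4, -0.2, -0.2]
grip_width: 0.0616
gripper_force: 0.0
```

Request:
jog_arm:
  plan: "0 0 0 0 0 -2 70; 0 0 0 0 0 -2 70; 0 0 0 0 0 -2 70; 0 0 0 -2 0 -1 70; 0 0 0 -2.5 0 0 70; 0 0 0 -2.5 0 0 70; 0 0 0 -2.5 0 0 70; 0 0 0 -2.5 0 0 70; 0 0 0 -1 0 0 70; 0 0 0 0 0 0 70"

```text
time_s: 16.33
position: [0.3012, 0.301, 0.1612]
tool_rot: [[0.982, 0.187, 0.003], [0.187, -0.982, -0.001], [0.003, 0.001, -1.0]]
ft_force: [-0.2, -0.7, 0.2]
grip_width: 0.062
gripper_force: 0.0
```

```bash
python3 - <<'E'
from h import *
s=env.observe(); print(s["time_s"],s["grip_width"],s["ft_force"])
W0={c:np.load(c+"0.npz")["W"] for c in("top","scene")}
ims={}
for c in("top","scene"):
    im=imaging.get_image(c); ims[c]=im["pixels"]; W=cloud(im)
    for q in("cups","jar","tumbler","pack_center"):
        o=models.outline_of(c,q)[:1]
        if o: r=o[0]["region"]; print(c,q,round(o[0]["confidence"],2),np.round(o[0]["bbox"]),np.round(np.nanmedian(W[r],0),3),np.round(np.nanpercentile(W[r],2,axis=0),3),np.round(np.nanpercentile(W[r],98,axis=0),3))
a=cv2.resize(ims["top"][110:270,130:330],(500,400)); b=cv2.resize(ims["scene"][170:370,200:500],(600,400))
cv2.imwrite("pics/c6.png",cv2.resize(np.hstack([a,b]),(800,291))[...,::-1])
E
```

```text
16.3333 0.06198122427345272 [-0.19828638 -0.67959146  0.18540129]
top cups 0.56 [172. 122.  24.  30.] [0.717 0.313 0.078] [0.694 0.287 0.004] [0.757 0.354 0.109]
top jar 0.85 [397. 130.  66.  61.] [ 0.683 -0.362  0.145] [ 0.613 -0.444  0.049] [ 0.764 -0.29   0.282]
top tumbler 0.86 [153. 170.  27.  22.] [0.584 0.377 0.055] [ 0.547  0.335 -0.001] [0.609 0.397 0.101]
top pack_center 0.76 [170. 216.  22.  34.] [0.43 0.32 0.04] [0.383 0.296 0.01 ] [0.477 0.348 0.046]
scene cups 0.63 [418. 327.  43.  51.] [0.757 0.323 0.07 ] [0.721 0.29  0.007] [0.772 0.36  0.109]
scene jar 0.59 [110. 248.  84. 114.] [ 0.719 -0.353  0.145] [ 0.621 -0.437  0.032] [ 0.769 -0.289  0.276]
scene tumbler 0.77 [439. 276.  34.  49.] [0.599 0.368 0.071] [0.548 0.338 0.005] [0.613 0.399 0.102]
scene pack_center 0.91 [418. 243.  30.  39.] [0.452 0.325 0.042] [0.39  0.298 0.009] [0.485 0.352 0.047]
```

View pics/c6.png

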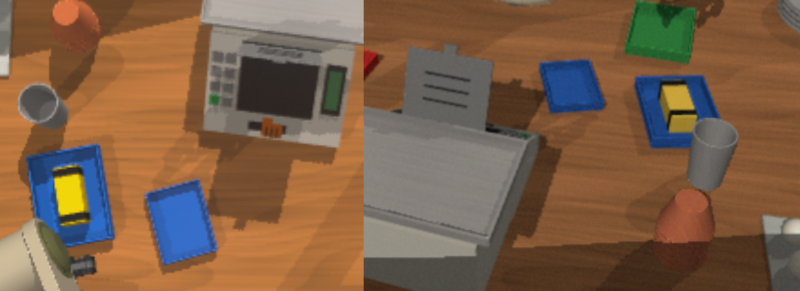

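The pack lies flat in the large blue tray (crop (70,195), top surface at about z 0.042). The cover stands open, and the cups, jar and tumbler haven't moved. I'll hand the job in.

```bash
python3 -c "
from rig import job; print(job.close_job())"
```

```text
the job is handed in; nothing more can be done
None
```

The battery pack is lying flat in the large blue tray with the scale's cover standing open; the cups, jar and tumbler were not disturbed, and the job was handed in at about 16.5 s.

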